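# Shut the organiser and snap its catches in order

## Robot

A 6-joint arm with a two-finger parallel gripper is mounted at the origin on the work surface. World frame = base frame: x ahead of the robot, y to its left, z up, the work surface at z = 0. Lengths are in mm, angles in rad, forces in N, time in s.
With the tool pointing down it reaches from about 400 to 925 mm from the base axis. Payload 12.5 kg.
Tool frame: the origin (TCP) lies midway between the tips of the shut fingers; the grasp point (between the pads) lies 19 mm behind it; z points along the fingers, y is the line along which they close (so a half turn about z gives the same grasp; the last joint's range is limited). The gripper opens to 95 mm and grips with 3 to 60 N. Pads are 20 mm wide; open, the fingers measure 119 mm over their backs; the gripper's body (75 mm by 180 mm) begins 59 mm behind the grasp point.
Start: joints at [1.116, 0.491, 1.559, -0, 1.092, -0.106], TCP at [213.591, 587.389, 214.661] pointing down, gripper open.
Joint ranges: [-3.1, 3.1], [-0.84, 2.19], [0.05, 2.79], [-1.13, 4.28], [0.06, 2.93], [-2.69, 2.69]. Speed limits (rad/s): [2.22, 2.22, 2.79, 3.14, 3.14, 3.14].

## Interface

Orientations are given as [roll, pitch, yaw] about the fixed x, y, z axes, in that order (R = Rz(yaw) Ry(pitch) Rx(roll)).
In Python, from cell import env gives the robot as it stands.
- The arm moves only by the tool arm_command, never from a script. Its argument "targets" is a list of rows, each a list of 5 numbers: the shift along the tool's x, y, z in mm, then the turn about the tool's z in degrees, then the opening, from 0 (shut) to 1 (fully open). In form: [[tx, ty, tz, roll, fingers], ...]. A call has 1 to 5 rows; each row is the pose to reach, as a shift and turn from the pose commanded when the call began, along the tool's axes at that moment; what a row does not reach only later rows make up. A row lasts 1/10 s, in which the tool goes at most 50 mm and 8.59 degrees, less where a joint would pass 70% of its speed; a pose out of reach is approached as far as the arm can. A call with a gripper value outside its range is refused whole. The fingers move at their own pace and stop on an object; the grip force is fixed at half the most. Time passes only in rows, so rows that repeat a pose let the fingers close. It gives the time, the measured TCP pose, the force, the opening and the grip force at its end, in the units of the state.
- env.state(): the state, without advancing time (a new reading comes with each control period).
- env.read_camera(name): name is "side" or "top"; returns a dict with "frame" (400x640x3 uint8, red, green, blue), "vertical_fov" (degrees; the focal length in pixels is half the picture's height over the tangent of half this angle, whatever the lens; pixels are square), "cx", "cy" (the principal point, pixels), "world_from_camera" (4x4, takes a point from camera to world coordinates). Camera axes: x right, y down, z forward; pixel columns grow to the right and rows downward; lengths in mm; the calibration is good to about 2 mm. A picture is of the moment at which its call begins. There is no depth.
- env.job_done(): hands the job in; it is judged then, once.
The state is a dict: "t": time; "joints": joint angles; "qvel": joint speeds; "tau": joint torques, N m; "eef_pos": TCP position; "tcp_rot": TCP orientation; "ft_force": force on the tool from outside, world axes, zero at the start; "moment": the same for the moment, N m; "opening": opening from 0.0 (shut) to 1.0 (fully open); "grip_force": force on a finger pad.
Only numpy, scipy, OpenCV 4.12 (cv2) and the standard library are available. Lean on these libraries where they do the work, as an engineer would, in place of code of your own. Each camera call takes 0.05 s, during which the arm holds its last target. There are 200 camera calls.

## Task

Close up the grey organiser box: with the fingertips push its lid, which stands ajar, fully shut, then lightly press its three black catches fully down one at a time, first the round one, then the square one, last the long bar in the middle. Use light pressure throughout and only touch, picking nothing up; leave the box where it stands and the tools and jars around it alone, and finish clear of everything.

Things in the scene. Friction and masses are not known exactly. Their poses are not given: they have to be found in the camera images.
- organiser: Grey plastic organiser box, loose but heavy (1.9 to 2.9 kg), 180 (x) x 260 (y) x 70 mm high without its lid. Origin: centre of its underside; z up, y along its long side, x away from its front (the lip side faces the robot, turned up to 0.45 rad). The lid hinge runs along y at x = +90 mm, z = 70 mm. The lid is 8 mm thick and covers the box, so its top is at z = 78 mm when shut.
- lid (a joint): Hinge angle of the grey lid, rad: 0 shut on the rim (a hard stop: come to it slowly), grows as the front edge rises; starts 0.2 to 0.55. The hinge is stiff: the lid stays where it is left, and about 1 to 2 N down on the lip pushes it shut.
- lid_lip (a point): Centre of the upper face of the thumb lip, a flat grey tongue 60 mm wide that sticks out 22 mm from the middle of the lid's front edge; in the lid it lies 190 mm from the hinge line and 8 mm above the hinge plane (box frame, lid shut: x -100, y 0, z 78 mm). Its axes turn with the lid.
- round_top (a point): Centre of the top of the round black catch, 30 mm across, by the lid's front left corner as the robot sees it; it stands 12 mm above the lid (box frame, lid shut, catch up: x -55, y +95, z 90 mm). It moves with the lid and the catch.
- square_top (a point): Centre of the top of the square black catch, 28 x 28 mm, by the lid's front right corner as the robot sees it; 12 mm high (box frame, lid shut, catch up: x -55, y -95, z 90 mm).
- bar_top (a point): Centre of the top of the long bar-shaped black catch, 22 (x) x 60 (y) mm, in the middle of the lid; 12 mm high (box frame, lid shut, catch up: x +10, y 0, z 90 mm).
- catch_round (a joint): How far the round catch is pressed into the lid, m: 0 up (start), 0.008 fully down, a hard stop. About 3 N presses it; it has no spring and stays down.
- catch_square (a joint): How far the square catch is pressed into the lid, m: 0 up (start), 0.008 fully down, a hard stop. About 3 N presses it; it has no spring and stays down.
- catch_bar (a joint): How far the bar catch is pressed into the lid, m: 0 up (start), 0.008 fully down, a hard stop. About 3 N presses it; it has no spring and stays down.
- spatula: Stainless steel spatula, 240 mm long, lying in front of the box; origin under its middle. Leave alone.
- mallet: Small wooden mallet lying flat, head 46 x 85 x 46 mm, handle 20 mm thick to -x, 173 mm long in all; origin under the head. Beside the box. Leave alone.
- clamp_a: Yellow spring clamp lying flat, 120 x 65 x 26 mm, origin under its pivot. Beside the box. Leave alone.
- clamp_b: Second yellow spring clamp, the same, behind the box. Leave alone.
- glue: White glue bottle, 52 mm across, 120 mm high, origin under its centre, behind the box. Leave alone.
- tape: Black tape measure, 66 x 34 x 62 mm high, origin under its centre, behind the box. Leave alone.
- jar: Glass jar with steel cap, 64 mm across, 75 mm high, origin under its centre, behind the box. Leave alone.

How it is judged (in metres and radians):
On the way, in this order (a step that is already met when the one before it is completed fails the run):
1. the lid is pushed shut (value of joint lid below 0.03 rad), for 0.1 s.
2. the round catch is pressed down (value of joint catch_round above 0.006 m), for 0.1 s.
3. the square catch is pressed down (value of joint catch_square above 0.006 m), for 0.1 s.
4. the bar catch is pressed down (value of joint catch_bar above 0.006 m), for 0.1 s.
At the end, for the whole second after the job is handed in: The lid is shut (within 0.03 rad), all three catches are down (6 mm or more of their 8 mm), the box is at rest within 30 mm of where it stood, and each bystander within 20 mm of where it was (value of joint lid below 0.03 rad and value of joint each of catch_round, catch_square, catch_bar above 0.006 m and distance of organiser from where it was at the start of the episode below 0.03 m and linear speed of organiser below 0.02 m/s and distance of each of spatula, mallet, clamp_a, clamp_b, glue, tape, jar from where it was at the start of the episode below 0.02 m); the robot touches nothing.
It fails at once if the box, lid or a catch is pressed harder than 35 N (contact force between any of the fingers, the arm and organiser above 35 N).
It fails at once if the box is lifted or tipped (height (world z) of organiser above 0.012 m or angle between organiser's own z axis and vertical above 0.1 rad).
It fails at once if the box is shoved more than 30 mm (distance of organiser from where it was at the start of the episode above 0.03 m).
It fails at once if the lid is swung further open (value of joint lid above 0.7 rad).
It fails at once if a bystander is moved or lifted more than 20 mm (distance of any of spatula, mallet, clamp_a, clamp_b, glue, tape, jar from where it was at the start of the episode above 0.02 m).
It also fails if it takes over 53 s, if anything falls off the work surface, if the arm or the gripper's body presses on something with over 40 N, if the wrist force passes 120 N, or if a joint passes its speed limit or range.

## Working session

There is one attempt and no reset: what is moved stays moved. The work goes in short steps, Python scripts to look and compute and a tool call to move; the robot and the scene stay as the last step left them, time stands still between calls to the robot, and variables do not carry over. Pictures are saved under pics/ and viewed, at most 10 in all, crops included, and the job is handed in when it is done.

Besides the shell and the picture viewer there is one more tool, called after ">>>" as a command line: name --pt "numbers of a row" for each row, then --argument value for the rest. arm_command: Moves the arm, as the interface text tells. Its arguments: {"type":"object","properties":{"targets":{"type":"array","items":{"type":"array","items":{"type":"number"}}}},"required":["targets"]}

```bash
mkdir -p pics; python3 - <<'E'
from cell import env
import cv2,numpy as np
np.set_printoptions(precision=4,suppress=True)
for n in("top","side"):
    c=env.read_camera(n);cv2.imwrite(f"pics/{n}0.png",c["frame"][:,:,::-1])
    print(n,c["vertical_fov"],c["cx"],c["cy"]);print(np.array(c["world_from_camera"]))
s=env.state();print(s)
E
```

```text
top 52.7304123477991 320.8972967980748 195.8841526928263
[[ -0.1356  -0.9691   0.2062 410.141 ]
 [ -0.9908   0.132   -0.0315  58.8393]
 [  0.0033  -0.2085  -0.978  957.7286]
 [  0.       0.       0.       1.    ]]
side 52.796607179117856 315.627405998169 202.35329620124253
[[   0.8558   -0.367     0.3646  322.0156]
 [  -0.517    -0.5827    0.627  -449.5112]
 [  -0.0177   -0.7251   -0.6884  636.2531]
 [   0.        0.        0.        1.    ]]
{'t': 0.1, 'joints': array([ 1.1164,  0.4915,  1.5594, -0.    ,  1.0917, -0.1056]), 'qvel': array([ 0.002 , -0.0018, -0.0009, -0.0002, -0.    , -0.0001]), 'tau': array([  0.0022, -61.3624, -25.8604,   0.0693,   0.047 ,  -0.0001]), 'eef_pos': array([213.4892, 587.197 , 214.1337]), 'tcp_rot': array([-3.1406, -0.0001,  2.7928]), 'ft_force': array([ 0.1505,  0.4149, -0.3124]), 'moment': array([0.0359, 0.0083, 0.0011]), 'grip_force': 0.0, 'opening': 0.9982634380010802}
```

View pics/top0.png

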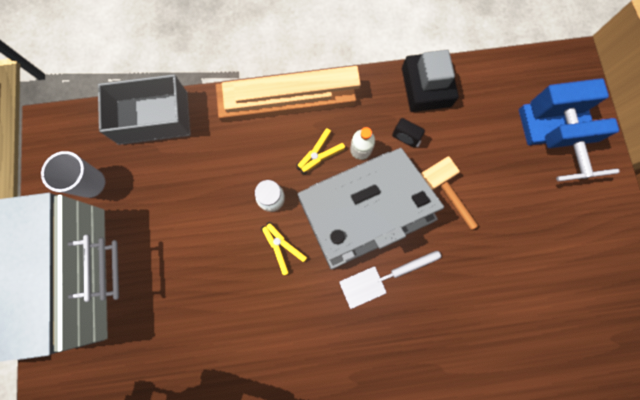

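View pics/side0.png

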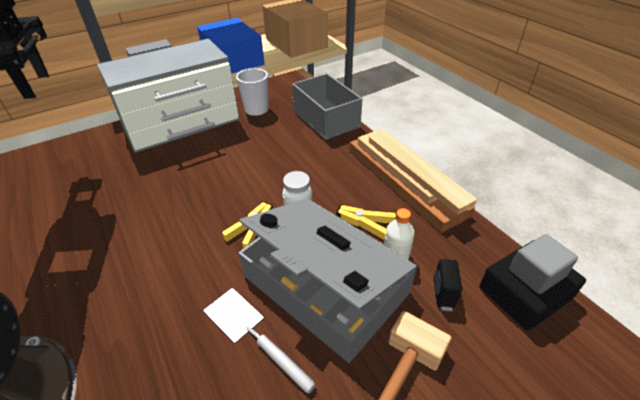

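The top view shows the catches at about round (338,237), square (421,199) and bar (365,194). In the side view they are at round (269,221), square (356,282) and bar (333,238). I'll fit the box pose and lid angle to these.

```bash
cat > h.py <<'E'
import cv2,numpy as np
from scipy.optimize import least_squares
from cell import env
def pt(p,bx,lid=True):
    x,y,yaw,a=bx;px,py,pz=p
    if lid:
        d,h=90-px,pz-70;px=90-d*np.cos(a)+h*np.sin(a);pz=70+d*np.sin(a)+h*np.cos(a)
    return np.array([x+px*np.cos(yaw)-py*np.sin(yaw),y+px*np.sin(yaw)+py*np.cos(yaw),pz])
def proj(c,w):
    T=np.linalg.inv(np.array(c["world_from_camera"]));q=T[:3,:3]@w+T[:3,3]
    f=200/np.tan(np.radians(c["vertical_fov"])/2)
    return np.array([c["cx"]+f*q[0]/q[2],c["cy"]+f*q[1]/q[2]])
def blob(fr,uv,r=11):
    u,v=uv;g=fr[v-r:v+r+1,u-r:u+r+1].max(2)<45
    n,l,s,ce=cv2.connectedComponentsWithStats(g.astype(np.uint8))
    i=1+np.argmin(np.hypot(*(ce[1:]-r).T)-s[1:,4]*.1);return ce[i]+[u-r,v-r],s[i,4]
E
python3 - <<'E'
from h import *
P=dict(round=(-55,95,86),square=(-55,-95,86),bar=(10,0,86))
G=dict(top=dict(round=(338,237),square=(421,199),bar=(365,194)),side=dict(round=(269,221),square=(356,282),bar=(333,238)))
obs=[]
for n in G:
    c=env.read_camera(n)
    for k,g in G[n].items():
        b,s=blob(c["frame"],g,18 if k=="bar" else 13);print(n,k,b.round(1),s);obs.append((c,P[k],b))
    obs
f=lambda v:np.concatenate([proj(c,pt(p,v))-b for c,p,b in obs])
r=least_squares(f,[620,0,.3,.35],x_scale=[10,10,.1,.1]);print(r.x,r.fun.round(1))
x=r.x
for k,p in dict(lip=(-100,0,78),round=(-55,95,90),square=(-55,-95,90),bar=(10,0,90)).items():
    print(k,pt(p,x).round(1),pt(p,[*x[:3],0]).round(1))
E
```

```text
Traceback (most recent call last):
  File "h.py", line 16, in blob
    i=1+np.argmin(np.hypot(*(ce[1:]-r).T)-s[1:,4]*.1);return ce[i]+[u-r,v-r],s[i,4]
        ~~~~~~~~~^^^^^^^^^^^^^^^^^^^^^^^^^^^^^^^^^^^^
ValueError: attempt to get argmin of an empty sequence
```

```bash
sed -i 's/max(2)<45/max(2)<75/' h.py
cat > fit.py <<'E'
from h import *
P=dict(round=(-55,95,86),square=(-55,-95,86),bar=(10,0,86))
G=dict(top=dict(round=(338,237),square=(421,199),bar=(365,194)),side=dict(round=(269,221),square=(356,282),bar=(333,238)))
obs=[]
for n in G:
    c=env.read_camera(n)
    for k,g in G[n].items():
        print(c["frame"][g[1],g[0]],end=' ')
        b,s=blob(c["frame"],g,18 if k=="bar" else 13);print(n,k,b.round(1),s);obs.append((c,P[k],b))
f=lambda v:np.concatenate([proj(c,pt(p,v))-b for c,p,b in obs])
r=least_squares(f,[620,0,.3,.35],x_scale=[10,10,.1,.1]);print(r.x,r.fun.round(1))
x=r.x
for k,p in dict(lip=(-100,0,78),round=(-55,95,90),square=(-55,-95,90),bar=(10,0,90)).items():
    print(k,pt(p,x).round(1),pt(p,[*x[:3],0]).round(1))
E
python3 fit.py
```

```text
[57 53 53] top round [337.5 236.7] 145
[43 41 42] top square [420.4 198.8] 165
[54 52 52] top bar [365.3 194.1] 251
[31 30 32] side round [268.6 220.5] 199
[35 36 36] side square [356.  281.5] 337
[35 36 36] side bar [333.5 237.9] 386
[ 5.60186273e+02 -6.97576502e+01  2.90881426e-01  3.58561469e-01] [ 0.3  0.   0.2  0.1  0.2 -0.4  0.1  0.3 -0.3  0.  -0.2 -0.8]
lip [478.7 -94.2 144.2] [464.4 -98.4  78. ]
round [495.8  10.1 139.6] [480.3   5.5  90. ]
square [ 550.3 -171.9  139.6] [ 534.7 -176.5   90. ]
bar [581.4 -63.4 116.8] [569.8 -66.9  90. ]
```

>>> arm_command --pt "-33 -37 0 -8 0" --pt "-66 -75 0 -16 0" --pt "-99 -113 0 -24 0" --pt "-131 -151 0 -32 0" --pt "-164 -188 0 -36.6 0"

```text
t: 0.75
eef_pos: [303.1, 354.1, 214.7]
tcp_rot: [3.141, 0.0, -2.846]
ft_force: [0.4, 1.1, 0.6]
opening: 0.639
grip_force: 0.0
```

>>> arm_command --pt "-7 -48 0 0 0" --pt "-14 -96 0 0 0" --pt "-18 -144 0 0 0" --pt "-18 -192 0 0 0" --pt "-18 -240 0 0 0"

```text
t: 1.25
eef_pos: [389.1, 129.2, 214.8]
tcp_rot: [3.142, 0.001, -2.851]
ft_force: [0.7, 0.4, -0.2]
opening: 0.212
grip_force: 0.0
```

>>> arm_command --pt "-5 -48 0 0 0" --pt "-10 -96 0 0 0" --pt "-14 -144 0 0 0" --pt "-16 -192 0 0 0" --pt "-16 -240 0 0 0"

```text
t: 1.75
eef_pos: [473.2, -96.5, 214.7]
tcp_rot: [-3.142, 0.0, -2.852]
ft_force: [0.5, 0.7, -0.2]
opening: 0.005
grip_force: 0.0
```

>>> arm_command --pt "0 0 20 0 0" --pt "0 0 40 0 0" --pt "0 0 54 0 0" --pt "0 0 60 0 0" --pt "0 0 62 0 0"

```text
t: 2.25
eef_pos: [472.6, -94.3, 152.3]
tcp_rot: [3.141, -0.001, -2.852]
ft_force: [-1.3, -0.3, 0.7]
opening: 0.006
grip_force: 0.7
```

>>> arm_command --pt "0 0 3 0 0" --pt "0 0 6 0 0" --pt "0 0 9 0 0" --pt "1 0 12 0 0" --pt "1 0 15 0 0"

```text
t: 2.75
eef_pos: [471.8, -94.6, 137.5]
tcp_rot: [-3.142, 0.0, -2.852]
ft_force: [-1.4, -0.7, 1.8]
opening: 0.005
grip_force: 0.6
```

>>> arm_command --pt "1 0 4 0 0" --pt "1 0 8 0 0" --pt "2 0 12 0 0" --pt "2 0 16 0 0" --pt "3 0 20 0 0"

```text
t: 3.25
eef_pos: [469.0, -95.5, 117.2]
tcp_rot: [3.142, 0.0, -2.852]
ft_force: [-0.6, -0.7, 1.5]
opening: 0.003
grip_force: 0.4
```

>>> arm_command --pt "1 0 4 0 0" --pt "1 0 8 0 0" --pt "2 0 12 0 0" --pt "2 0 16 0 0" --pt "3 0 20 0 0"

```text
t: 3.75
eef_pos: [466.2, -96.4, 97.3]
tcp_rot: [-3.142, 0.0, -2.852]
ft_force: [0.2, 0.1, 0.7]
opening: 0.005
grip_force: 0.4
```

>>> arm_command --pt "0 0 3 0 0" --pt "1 0 6 0 0" --pt "1 0 8 0 0" --pt "1 0 10 0 0" --pt "1 0 11 0 0"

```text
t: 4.25
eef_pos: [465.1, -96.6, 86.4]
tcp_rot: [3.141, -0.0, -2.852]
ft_force: [-1.3, -1.2, 1.2]
opening: 0.005
grip_force: 0.4
```

>>> arm_command --pt "0 0 1 0 0" --pt "0 0 2 0 0" --pt "0 0 3 0 0" --pt "0 0 4 0 0" --pt "0 0 5 0 0"

```text
t: 4.75
eef_pos: [465.1, -96.6, 81.6]
tcp_rot: [3.142, 0.0, -2.852]
ft_force: [-0.7, -0.5, 2.7]
opening: 0.004
grip_force: 0.4
```

>>> arm_command --pt "0 0 0.6 0 0" --pt "0 0 1.2 0 0" --pt "0 0 1.8 0 0" --pt "0 0 2.4 0 0" --pt "0 0 3 0 0"

```text
t: 5.25
eef_pos: [465.2, -96.6, 78.6]
tcp_rot: [3.142, 0.0, -2.852]
ft_force: [-1.3, -0.0, 0.9]
opening: 0.005
grip_force: 0.4
```

>>> arm_command --pt "0 0 0.5 0 0" --pt "0 0 1 0 0" --pt "0 0 1.3 0 0"

```text
t: 5.55
eef_pos: [465.2, -96.6, 78.0]
tcp_rot: [-3.141, 0.0, -2.852]
ft_force: [-3.5, 0.9, 16.9]
opening: 0.003
grip_force: 8.5
```

>>> arm_command --pt "0 0 -5 0 0" --pt "0 0 -40 0 0" --pt "-18 38 -70 0 0" --pt "-35 75 -70 0 0" --pt "-44 93.5 -70 0 0"

```text
t: 6.05
eef_pos: [481.0, 7.7, 148.5]
tcp_rot: [-3.141, 0.002, -2.851]
ft_force: [0.4, 0.1, -0.4]
opening: 0.003
grip_force: 0.0
```

```bash
python3 - <<'E'
from h import *
for n in("top","side"):cv2.imwrite(f"pics/{n}1.png",env.read_camera(n)["frame"][100:320,200:500,::-1].repeat(2,0).repeat(2,1))
print(env.state())
E
```

```text
{'t': 6.15, 'joints': array([-1.21943194e-01,  3.79381754e-01,  1.98118355e+00,  4.06279491e-04,
        7.80145629e-01, -1.98589618e+00]), 'qvel': array([-0.05507167,  0.00763772,  0.00784933, -0.01095798, -0.0043557 ,
       -0.05305847]), 'tau': array([  2.07598239, -47.6697278 , -19.5848    ,   0.07594395,
         0.11049706,   0.63709823]), 'eef_pos': array([480.78623779,   7.55034429, 147.67782373]), 'tcp_rot': array([-3.14149882e+00,  9.22152366e-04, -2.84872462e+00]), 'ft_force': array([-0.14761409, -0.48156852,  0.85690453]), 'moment': array([-0.00831287,  0.12416299,  0.0281182 ]), 'grip_force': 0.0, 'opening': 0.004698264351892181}
```

View pics/side1.png

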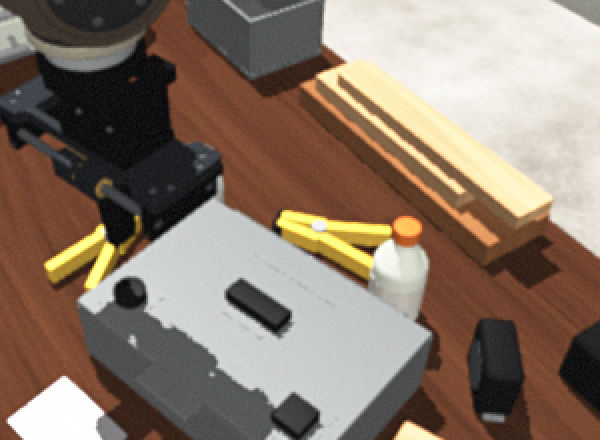

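View pics/top1.png

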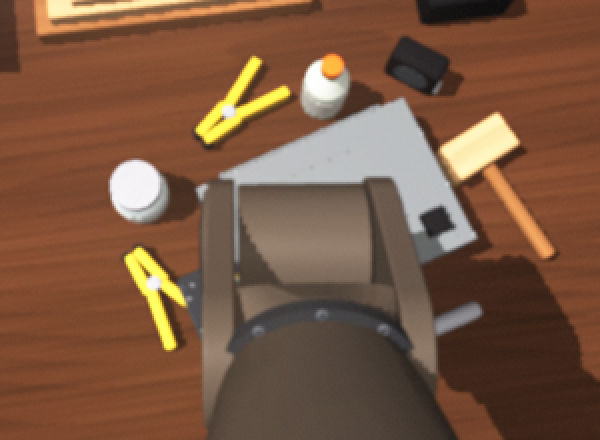

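The lid is shut: in the side view its front edge lies flat on the rim. Full-frame catch positions there are round ≈(265,246), bar ≈(329,252) and square ≈(348,307). I'll check these against the fitted pose with the lid angle at 0.

```bash
python3 - <<'E'
from h import *
x=[560.186,-69.758,.29088,0.]
c=env.read_camera("side");s=env.state()
print("tcp px",proj(c,s["eef_pos"]),s["eef_pos"])
for k,p,g in(("round",(-55,95,86),(265,246)),("square",(-55,-95,86),(348,307)),("bar",(10,0,86),(329,252))):
    print(k,proj(c,pt(p,x)).round(1),blob(c["frame"],g,18 if k=="bar" else 13))
E
```

```text
tcp px [261.53100578 220.46231842] [480.61623631   6.39633102 147.44777963]
round [265.3 244.7] (array([264.35643564, 246.66336634]), np.int32(202))
square [348.2 306.3] (array([347.04597701, 308.55172414]), np.int32(348))
bar [329.2 250.7] (array([328.81508516, 252.77372263]), np.int32(411))
```

>>> arm_command --pt "3 -2 15 0 0" --pt "3 -2 33 0 0" --pt "3 -2 45 0 0" --pt "3 -2 51 0 0" --pt "3 -2 54 0 0"

```text
t: 6.7
eef_pos: [478.1, 2.1, 92.8]
tcp_rot: [3.141, -0.001, -2.852]
ft_force: [-0.1, -0.1, 0.9]
opening: 0.004
grip_force: 0.0
```

>>> arm_command --pt "0 0 1 0 0" --pt "0 0 2 0 0" --pt "0 0 3 0 0" --pt "0 0 4 0 0" --pt "0 0 5 0 0"

```text
t: 7.2
eef_pos: [478.5, 2.8, 88.6]
tcp_rot: [-3.141, 0.001, -2.851]
ft_force: [-0.2, -0.9, 2.1]
opening: 0.005
grip_force: 1.4
```

>>> arm_command --pt "0 0 0.8 0 0" --pt "0 0 1.6 0 0" --pt "0 0 2.4 0 0" --pt "0 0 3.2 0 0" --pt "0 0 4 0 0"

```text
t: 7.7
eef_pos: [478.4, 2.8, 84.3]
tcp_rot: [-3.141, 0.0, -2.852]
ft_force: [0.9, -1.3, 2.2]
opening: 0.006
grip_force: 1.4
```

>>> arm_command --pt "0 0 0.5 0 0" --pt "0 0 1 0 0" --pt "0 0 1.5 0 0" --pt "0 0 2 0 0" --pt "0 0 2.3 0 0"

```text
t: 8.2
eef_pos: [478.4, 2.8, 82.1]
tcp_rot: [-3.141, 0.0, -2.852]
ft_force: [0.6, -0.9, 8.1]
opening: 0.005
grip_force: 4.1
```

>>> arm_command --pt "0 0 0.3 0 0" --pt "0 0 0.5 0 0"

```text
t: 8.4
eef_pos: [478.5, 2.8, 82.0]
tcp_rot: [-3.141, 0.001, -2.852]
ft_force: [0.3, -0.9, 13.3]
opening: 0.006
grip_force: 6.7
```

>>> arm_command --pt "0 0 -5 0 0" --pt "0 -10 -32 0 0" --pt "0 -60 -32 0 0" --pt "0 -110 -32 0 0" --pt "0 -155 -32 0 0"

```text
t: 8.9
eef_pos: [522.6, -147.4, 113.7]
tcp_rot: [3.141, -0.0, -2.851]
ft_force: [0.5, -0.5, 0.5]
opening: 0.005
grip_force: 0.0
```

>>> arm_command --pt "0 -25 0 0 0" --pt "0 -35 6 0 0" --pt "0 -35 14 0 0" --pt "0 -35 19 0 0" --pt "0 -35 20.5 0 0"

```text
t: 9.4
eef_pos: [531.9, -177.7, 92.1]
tcp_rot: [3.14, -0.002, -2.85]
ft_force: [-0.0, -0.5, -0.4]
opening: 0.006
grip_force: 0.0
```

>>> arm_command --pt "0 0 1 0 0" --pt "0 0 2 0 0" --pt "0 0 3 0 0" --pt "0 0 4 0 0" --pt "0 0 5 0 0"

```text
t: 9.9
eef_pos: [532.7, -179.1, 88.2]
tcp_rot: [-3.142, 0.0, -2.852]
ft_force: [0.1, 1.6, 2.7]
opening: 0.003
grip_force: 1.4
```

>>> arm_command --pt "0 0 0.8 0 0" --pt "0 0 1.6 0 0" --pt "0 0 2.4 0 0" --pt "0 0 3.2 0 0" --pt "0 0 4 0 0"

```text
t: 10.4
eef_pos: [532.7, -179.3, 84.0]
tcp_rot: [-3.142, 0.0, -2.852]
ft_force: [0.8, 1.5, 2.7]
opening: -0.0
grip_force: 1.4
```

>>> arm_command --pt "0 0 0.5 0 0" --pt "0 0 1 0 0" --pt "0 0 1.5 0 0" --pt "0 0 2 0 0" --pt "0 0 2.3 0 0"

```text
t: 10.9
eef_pos: [532.7, -179.4, 82.1]
tcp_rot: [-3.141, 0.0, -2.852]
ft_force: [-0.2, 1.7, 11.4]
opening: 0.003
grip_force: 5.2
```

>>> arm_command --pt "0 0 -5 0 0" --pt "0 0 -32 0 0" --pt "-25 37 -32 0 0" --pt "-50 73 -32 0 0" --pt "-65 95 -32 0 0"

```text
t: 11.4
eef_pos: [568.0, -67.7, 113.9]
tcp_rot: [-3.142, -0.0, -2.851]
ft_force: [0.4, -1.1, 0.2]
opening: 0.003
grip_force: 0.0
```

>>> arm_command --pt "0 0 5 0 0" --pt "0 0 13 0 0" --pt "0 0 18 0 0" --pt "0 0 20 0 0" --pt "0 0 21 0 0"

```text
t: 11.9
eef_pos: [567.5, -70.5, 92.3]
tcp_rot: [3.141, -0.001, -2.853]
ft_force: [0.8, 1.0, 0.3]
opening: 0.006
grip_force: 0.0
```

>>> arm_command --pt "0 0 1 0 0" --pt "0 0 2 0 0" --pt "0 0 3 0 0" --pt "0 0 4 0 0" --pt "0 0 5 0 0"

```text
t: 12.4
eef_pos: [567.8, -69.8, 87.9]
tcp_rot: [-3.141, 0.0, -2.852]
ft_force: [-0.2, -1.1, 2.7]
opening: 0.006
grip_force: 1.4
```

>>> arm_command --pt "0 0 0.8 0 0" --pt "0 0 1.6 0 0" --pt "0 0 2.4 0 0" --pt "0 0 3 0 0" --pt "0 0 3.6 0 0"

```text
t: 12.9
eef_pos: [567.8, -69.7, 84.1]
tcp_rot: [-3.142, 0.0, -2.852]
ft_force: [0.6, -1.9, 2.6]
opening: 0.004
grip_force: 1.4
```

>>> arm_command --pt "0 0 0.5 0 0" --pt "0 0 1 0 0" --pt "0 0 1.5 0 0" --pt "0 0 2 0 0" --pt "0 0 2.4 0 0"

```text
t: 13.4
eef_pos: [567.9, -69.7, 82.2]
tcp_rot: [-3.141, 0.001, -2.852]
ft_force: [-1.9, -0.8, 11.9]
opening: 0.005
grip_force: 5.8
```

>>> arm_command --pt "0 0 0.3 0 0" --pt "0 0 -5 0 0" --pt "0 0 -50 0 0" --pt "0 0 -100 0 0" --pt "0 0 -140 0 0"

```text
t: 13.9
eef_pos: [567.5, -69.4, 224.0]
tcp_rot: [3.141, 0.0, -2.851]
ft_force: [0.3, -0.8, -0.7]
opening: -0.001
grip_force: 0.0
```

>>> arm_command --pt "30 40 0 0 0" --pt "60 80 0 0 0" --pt "80 125 0 0 0" --pt "80 170 0 0 0" --pt "80 210 0 0 0"

```text
t: 14.4
eef_pos: [429.5, 110.2, 222.0]
tcp_rot: [3.141, 0.0, -2.852]
ft_force: [0.9, 0.4, -0.4]
opening: 0.007
grip_force: 0.0
```

```bash
python3 - <<'E'
from h import *
a=[env.read_camera(n)["frame"][90:310,200:500,::-1] for n in("top","side")]
cv2.imwrite("pics/end.png",cv2.resize(np.hstack(a),(800,293)))
E
```

```text
(no output)
```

View pics/end.png

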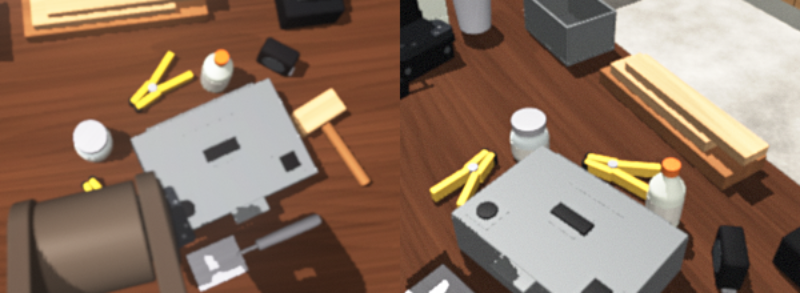

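The final views show the lid flat, with the round (487,210), bar (572,218) and square (290,161) catches low in the lid. The surrounding items are where they were and the arm is clear.

```bash
python3 -c "
from cell import env
print(env.job_done())"
```

```text
the job is handed in; nothing more can be done
None
```

I pushed the lid shut, pressed the round, square and bar catches down to their stops in that order (highest force I read was about 17 N), moved the arm clear and handed the job in at about 14.5 s; no verdict came back.

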